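# Snap the retaining clip onto the mower idler pin

## Task

Take the red-handled fork tool off the rubber mat and use its prongs to push the dark split clip sideways along the yellow bracket plate onto the grooved pin until it snaps fully home; prove that it is seated by holding it pressed against the pin for a second with about 20 N, never more than 30 N, and never touch the clip with the fingers. Then lay the fork flat back on the mat and let go. Leave the jar, the wheel and the wrench alone.

Things in the scene. Friction and masses are not known exactly. Their poses are not given: they have to be found in the camera images.
- bracket: Fixed yellow mower bracket on a dark base. Origin: on the bench (z=0), below the pin axis; z up. Its flat level top plate is 60 mm up, reaching 95 mm in front of the pin (its -x), 35 mm behind and 90 mm to each side; a black pulley (30 mm radius, 24 mm tall) stands on it 62 mm to the pin's +y side. The clip waits on the plate's -x half
- pin (a point): point on the vertical pin's axis at the level of the plate top. The pin's groove (16 mm diameter) runs from the plate to 9 mm above it; over it is a head of 22 mm diameter, 9 mm tall. The clip, lying on the plate, slides into this groove from the side
- clip: split clip of dark steel lying flat on the plate, 6 mm thick, about 36 mm wide and 40 mm long. Origin: under the centre of its bore; +x points out of its open mouth, which roughly faces the pin. The flared mouth is about 25 mm wide at its tips (x = +19 mm). When home, the origin is within 3 mm of the pin axis. It weighs 50 g and bends if pushed with more than 30 N
- clip_back (a point): middle of the clip's back, 15 mm behind its origin, 3 mm up, level with two flat shoulders (5 to 17 mm to either side) for the prongs; the hump between them is 10 mm wide and reaches 4 mm further back. To pass the groove each jaw springs 2 mm aside: the push rises to some 6 to 14 N, drops suddenly as the clip snaps in, then meets a rigid stop at home
- jaw_l (a joint): opening angle of the clip's +y jaw, rad: 0 closed, up to 0.3 sprung open; springs back
- jaw_r (a joint): opening angle of the clip's -y jaw, rad: 0 closed, up to 0.3 sprung open; springs back
- fork: fork tool, about 220 g, lying flat on the mat: red straight handle 110 mm long, 24 mm wide, 30 mm tall. Origin: centre of the handle's underside; +x along the tool to the prongs, z up. The steel blade is level with the underside; two prongs 8 mm tall, 9 mm wide, 16 mm apart, end 92 to 112 mm ahead of the origin: the blade is set differently each time and stays as set, so find it by eye or feel
- mat: black rubber mat fixed on the bench, 280 mm (x) by 220 mm (y), 4 mm thick; origin at the centre of its underside
- grease_jar: blue jar, 64 mm diameter, 75 mm tall; leave alone
- wheel: small black mower wheel lying flat, 100 mm diameter, 40 mm tall; leave alone
- wrench: steel wrench lying on the bench; leave alone

How it is judged:
On the way, in this order (a step that is already met when the one before it is completed fails the run):
1. the fork is lifted clear of the mat (z of fork in the frame of mat above 0.03 m), for 0.2 s.
2. the clip is home on the pin, snapped shut round it, and held pressed there by the fork with 12 to 30 N (horizontal distance between clip and pin below 0.003 m and z of clip in the frame of pin below 0.004 m and value of joint each of jaw_l, jaw_r below 0.06 rad and contact force between fork and clip above 12 N), for 0.5 s.
At the end, for the whole second after the job is handed in: The clip sits in the pin's groove (origin within 3 mm of the pin axis, not lifted more than 4 mm off the plate, both jaws sprung back to under 0.06 rad), and the fork lies flat, underside down and at rest, with the middle of its handle over the mat, released (horizontal distance between clip and pin below 0.003 m and z of clip in the frame of pin below 0.004 m and value of joint each of jaw_l, jaw_r below 0.06 rad and x of fork in the frame of mat between -0.13 and 0.13 m and y of fork in the frame of mat between -0.1 and 0.1 m and z of fork in the frame of mat below 0.01 m and angle between fork's own z axis and vertical below 0.15 rad and linear speed of each of fork, clip below 0.02 m/s); the robot touches nothing.
It fails at once if the fork presses the clip with more than 30 N (contact force between fork and clip above 30 N).
It fails at once if the gripper touches the clip (contact force between the arm and clip above 0.5 N).
It fails at once if the fingers touch the clip (contact force between the fingers and clip above 0.5 N).
It fails at once if the jar, the wheel or the wrench is shifted by more than 20 mm (distance of any of grease_jar, wheel, wrench from where it was at the start of the episode above 0.02 m).
It also fails if it takes over 72 s, if anything falls off the work surface, if the arm or the gripper's body presses on something with over 40 N, if the wrist force passes 120 N, or if a joint passes its speed limit or range.

## Robot

A 6-joint arm with a two-finger parallel gripper is mounted at the origin on the work surface. World frame = base frame: x ahead of the robot, y to its left, z up, the work surface at z = 0. Lengths are in m, angles in rad, forces in N, time in s.
With the tool pointing down it reaches from about 0.325 to 0.85 m from the base axis. Payload 15.5 kg.
Tool frame: the origin (TCP) lies on the centre line of the jaws, within the pads' length; the fingertips stand 25 mm ahead of it and the grasp point (between the pads) lies 6 mm ahead of it; z points along the fingers, y is the direction in which the jaws open and shut (so a half turn about z gives the same grasp; the last joint's range is limited). The gripper opens to 91 mm and grips with 3 to 60 N. Pads are 32 mm wide; open, the fingers measure 118 mm over their backs; the gripper's body (76 mm by 178 mm) begins 60 mm behind the grasp point.
Start: joints at [-1.274, 0.494, 1.345, -0, 1.302, -0.096], TCP at [0.239, -0.578, 0.239] pointing down, gripper open.
Joint ranges: [-2.91, 2.91], [-0.82, 2.16], [0.22, 2.67], [-1.22, 4.37], [0.12, 2.79], [-3.08, 3.08]. Speed limits (rad/s): [1.89, 1.89, 2.57, 3.01, 3.01, 3.01].

## Interface

Orientations are given as a rotation vector (axis times angle).
In Python, from station import * gives the robot as it stands. Calls block until the motion is done:
- move_ptp(position, orientation): joint-space move of the TCP to a pose.
- line_to(position, max_speed=0.15, frame=None, f_stop=None): straight line of the TCP; frame=None keeps the orientation; max_speed is the mean speed in m/s. With f_stop (N) it stops when the force on the tool has changed by that much, and returns True; else False.
- goto_joints(angles): joint-space move.
- set_gripper(opening, f_grip=None): finger opening in m; f_grip is the grip in N (None keeps the last); returns when the fingers have stopped.
- wait(seconds).
- inverse_kinematics(position, orientation): joint angles nearest the present ones, or None.
- get_image(name): name is "scene" or "top"; returns (picture, depth): 384x512x3 uint8, red, green, blue; 384x512 float32, m along the optical axis (not along the pixel's ray), 0 where there is no reading.
- calibration(name): a dict with "fov_y" (degrees; the focal length in pixels is half the picture's height over the tangent of half this angle, whatever the lens; pixels are square), "cx", "cy" (the principal point, pixels), "distortion" ([k1, k2, p1, p2, k3] as OpenCV has them; the pictures are not rectified), "T" (4x4, takes a point from camera to world coordinates). Camera axes: x right, y up, looking along -z (the intrinsics and any distortion apply to the point x, -y, -z); pixel columns grow to the right and rows downward; lengths in m; the calibration is good to about 2 mm. A picture is of the moment at which its call begins. calibration takes no time and is no camera call.
A pose or a line that the arm cannot do raises Unreachable and nothing moves.
- job_done(): hands the job in, once; it reports no verdict.
Readings, each from a call of its own:
- get_time(): time.
- get_joint_positions(): joint angles.
- get_qd(): joint speeds.
- get_joint_efforts(): joint torques, N m.
- get_tcp_pos(): TCP position.
- get_eef_rot(): TCP orientation.
- get_ft_force(): force on the tool from outside, world axes, zero at the start.
- get_moment(): the same for the moment, N m.
- get_gripper_width(): finger opening in m.
Only numpy, scipy, OpenCV 4.12 (cv2) and the standard library are available. Lean on these libraries where they do the work, as an engineer would, in place of code of your own. Each camera call takes 0.05 s, during which the arm holds its last target.

## Working session

There is one attempt and no reset: what is moved stays moved. The work goes in short steps, each a Python script; the robot and the scene stay as the last script left them, time stands still between calls to the robot, and variables do not carry over. Pictures are saved under pics/ and viewed, and the job is handed in when it is done.

```bash
ls; mkdir -p pics; python3 - <<'E'
from station import *
import cv2, numpy as np
for n in ("scene","top"):
    im,d=get_image(n); np.savez(f"pics/{n}0.npz",im=im,d=d)
    cv2.imwrite(f"pics/{n}0.png",cv2.resize(im[:,:,::-1],(800,600),interpolation=cv2.INTER_CUBIC))
    c=calibration(n); print(n,c)
print(get_time(),get_eef_rot(),get_ft_force())
E
```

```text
pics
scene {'fov_y': 45.61745375148266, 'cx': 249.35362869999338, 'cy': 187.15608940035744, 'distortion': array([-0.07955329,  0.        ,  0.        ,  0.        ,  0.        ]), 'T': array([[-0.8748758 , -0.35837207,  0.3258248 ,  0.99867094],
       [ 0.48429431, -0.65720989,  0.57752418,  0.70098347],
       [ 0.00716674,  0.66305702,  0.74853458,  0.93421028],
       [ 0.        ,  0.        ,  0.        ,  1.        ]])}
top {'fov_y': 53.32753593048621, 'cx': 250.8178250800774, 'cy': 190.18380344607672, 'distortion': array([-0.00569644,  0.        ,  0.        ,  0.        ,  0.        ]), 'T': array([[-0.0300654 ,  0.99116548, -0.12917845,  0.46731256],
       [-0.99954196, -0.02936625,  0.00731403,  0.05795851],
       [ 0.00345593,  0.12933918,  0.99159439,  1.26882162],
       [ 0.        ,  0.        ,  0.        ,  1.        ]])}
0.1 [-3.08049567e+00 -6.11278392e-01  1.41643581e-04] [-0.25993737  0.03933845  0.25732279]
```

View pics/scene0.png

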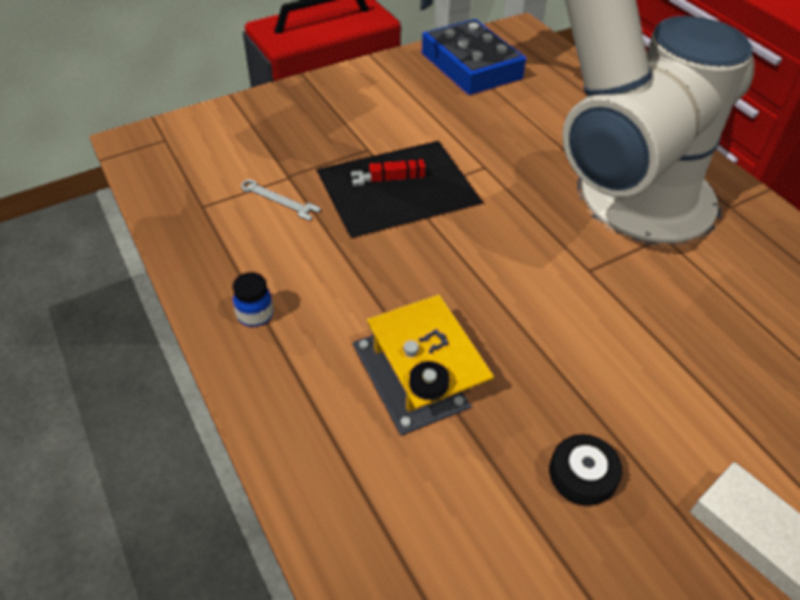

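View pics/top0.png

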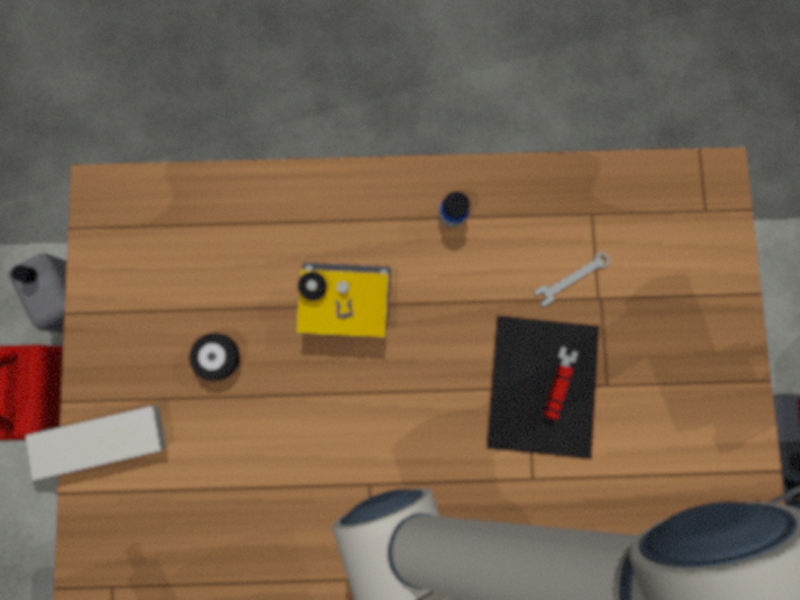

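The top view shows the bracket near (345,300), the fork on the mat near (562,385), and the wrench, jar and wheel all clear of both. Next I'll build orthorectified crops.

```bash
cat > h.py <<'E'
import numpy as np, cv2
from station import *
def K(c,H=384):
    f=H/2/np.tan(np.radians(c['fov_y'])/2)
    return np.array([[f,0,c['cx']],[0,f,c['cy']],[0,0,1.]])
def proj(c,P):
    P=np.atleast_2d(P); T=c['T']; p=(P-T[:3,3])@T[:3,:3]
    p=p*[1,-1,-1]
    uv,_=cv2.projectPoints(p.reshape(-1,1,3),np.zeros(3),np.zeros(3),K(c),np.array(c['distortion']))
    return uv.reshape(-1,2)
def cloud(c,d):
    v,u=np.mgrid[0:d.shape[0],0:d.shape[1]]
    n=cv2.undistortPoints(np.stack([u,v],-1).reshape(-1,1,2).astype(np.float64),K(c),np.array(c['distortion'])).reshape(d.shape+(2,))
    p=np.dstack([n[...,0]*d,-n[...,1]*d,-d])
    return p@c['T'][:3,:3].T+c['T'][:3,3]
def ortho(c,im,x0,x1,y0,y1,z,s=0.0005):
    # rows: x descending, columns: y descending (like the top view)
    xs=np.arange(x1,x0,-s); ys=np.arange(y1,y0,-s)
    X,Y=np.meshgrid(xs,ys,indexing='ij')
    uv=proj(c,np.stack([X.ravel(),Y.ravel(),np.full(X.size,z)],1)).reshape(X.shape+(2,)).astype(np.float32)
    return cv2.remap(im,uv[...,0],uv[...,1],cv2.INTER_CUBIC)
E
python3 - <<'E'
from h import *
for n in ("top","scene"):
    z=np.load(f"pics/{n}0.npz"); c=calibration(n); P=cloud(c,z['d']); im=z['im'].astype(int)
    ok=z['d']>0
    yel=ok&(im[...,0]>150)&(im[...,1]>120)&(im[...,2]<70)
    red=ok&(im[...,0]>120)&(im[...,1]<50)&(im[...,2]<60)&(P[...,0]>.2)&(P[...,0]<.8)&(np.abs(P[...,1])<.6)
    for nm,m in(("yel",yel),("red",red)):
        q=P[m]; print(n,nm,m.sum(),np.percentile(q,[2,50,98],axis=0).round(4).tolist())
E
```

```text
top yel 1785 [[0.5534, 0.0654, 0.0543], [0.6049, 0.1335, 0.0594], [0.6789, 0.2398, 0.0643]]
top red 177 [[0.3755, -0.3113, 0.0275], [0.4256, -0.2882, 0.0323], [0.4695, -0.2651, 0.0366]]
scene yel 2874 [[0.3147, -0.4036, -0.0034], [0.6108, 0.1383, 0.0582], [0.7697, 0.4259, 0.0617]]
scene red 149 [[0.3775, -0.3122, 0.0269], [0.4357, -0.2886, 0.0322], [0.4778, -0.2618, 0.036]]
```

```bash
python3 - <<'E'
from h import *
def grid(o,x1,y1,s,step=0.02):
    h,w=o.shape[:2]
    for k in np.arange(np.ceil((x1-h*s)/step),x1/step+1e-9):
        r=int((x1-k*step)/s); cv2.line(o,(0,r),(6,r),(0,255,0),1); cv2.putText(o,f"{k*step:.2f}",(8,r+4),0,.35,(0,255,0),1)
    for k in np.arange(np.ceil((y1-w*s)/step),y1/step+1e-9):
        r=int((y1-k*step)/s); cv2.line(o,(r,0),(r,6),(0,255,0),1); cv2.putText(o,f"{k*step:.2f}",(r-10,16),0,.35,(0,255,0),1)
for n in ("top","scene"):
    z=np.load(f"pics/{n}0.npz"); c=calibration(n)
    for nm,b,zz,s in (("clip",(.54,.70,.04,.25),.066,.00035),("fork",(.34,.53,-.37,-.22),.034,.0003)):
        o=ortho(c,z['im'],*b,zz,s)[:,:,::-1].copy(); grid(o,b[1],b[3],s); print(o.shape)
        cv2.imwrite(f"pics/{n}_{nm}.png",o)
E
```

```text
(458, 600, 3)
(634, 500, 3)
(458, 600, 3)
(634, 500, 3)
```

View pics/top_clip.png

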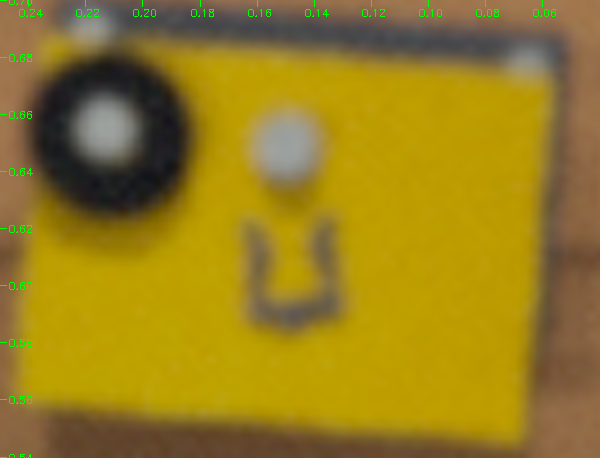

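View pics/scene_clip.png

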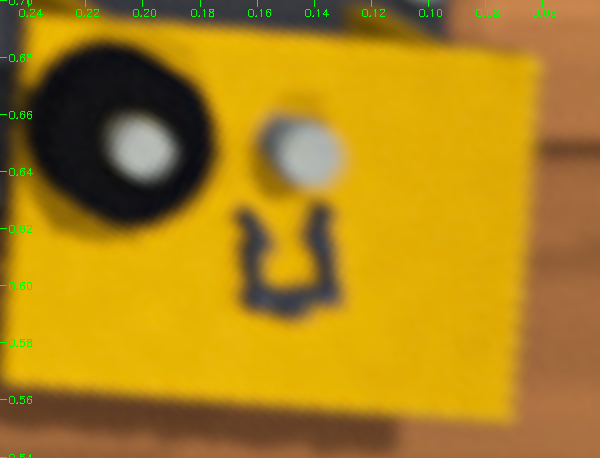

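View pics/top_fork.png

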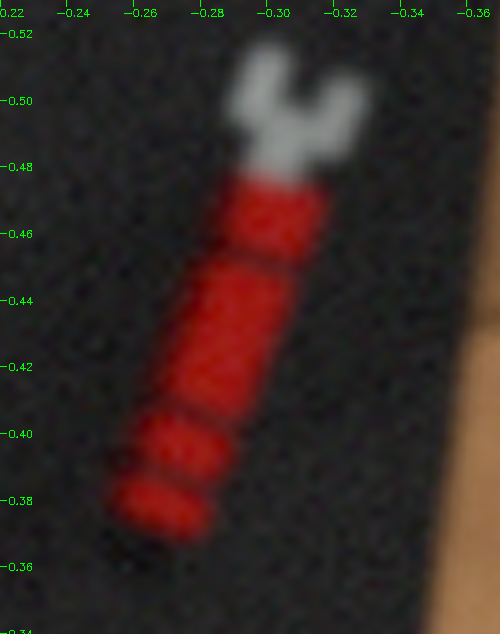

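View pics/scene_fork.png

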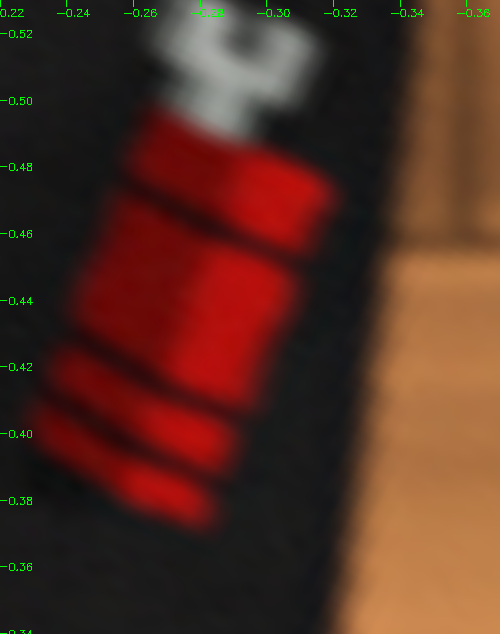

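The top and scene views agree: handle centre about (0.426,-0.290) with yaw about -20°, pin about (0.648,0.149), and clip about (0.605,0.149) with yaw about +5°. I'll grasp the fork now.

```bash
cat >> h.py <<'E'
def ori(yaw):  # tool down, tool x along yaw
    return np.array([np.cos(yaw/2),np.sin(yaw/2),0])*np.pi
def snap(tag,b,zz,s=.0003,names=("top","scene")):
    for n in names:
        im,d=get_image(n); np.savez(f"pics/{n}_{tag}.npz",im=im,d=d)
        o=ortho(calibration(n),im,*b,zz,s)[:,:,::-1].copy()
        x1,y1=b[1],b[3]; step=.01; h,w=o.shape[:2]
        for k in np.arange(np.ceil((x1-h*s)/step),x1/step+1e-9):
            r=int((x1-k*step)/s); cv2.line(o,(0,r),(6,r),(0,255,0),1); cv2.putText(o,f"{k*step:.2f}",(8,r+4),0,.35,(0,255,0),1)
        for k in np.arange(np.ceil((y1-w*s)/step),y1/step+1e-9):
            r=int((y1-k*step)/s); cv2.line(o,(r,0),(r,6),(0,255,0),1); cv2.putText(o,f"{k*step:.2f}",(r-10,16),0,.3,(0,255,0),1)
        cv2.imwrite(f"pics/{n}_{tag}.png",o)
E
python3 - <<'E'
from h import *
yaw=np.radians(-20); p=np.array([.4263,-.290])
move_ptp([*p,.12],ori(yaw)); print(get_time(),get_joint_positions())
set_gripper(.06,50)
line_to([*p,.033],f_stop=15); print(get_tcp_pos(),get_ft_force())
set_gripper(0.0,55); print(get_gripper_width(),get_time())
print(get_ft_force())
line_to([*p,.12],0.1); wait(.3)
print(get_gripper_width(),get_tcp_pos(),get_ft_force(),get_moment(),get_time())
E
```

```text
1.4583 [-7.14178733e-01  5.00198035e-01  1.74619895e+00 -1.66195338e-04
  8.94425658e-01  1.20542353e+00]
[ 0.42654836 -0.29017932  0.03346399] [0.21076127 0.99839462 0.65826622]
0.02370473009072851 3.4833
[-0.50999343  0.48259649  5.1820212 ]
0.023926799209338493 [ 0.42616371 -0.28989219  0.11967719] [ 0.10838873 -0.44155192 -2.04573591] [ 0.02185741  0.11092483 -0.01069127] 4.8
```

```bash
python3 - <<'E'
from h import *
move_ptp([.452,.148,.125],ori(0)); 
line_to([.452,.148,.092],.08,f_stop=8); wait(.2)
print(get_tcp_pos(),get_eef_rot(),get_ft_force(),get_time())
snap("pre",(.52,.68,.08,.22),.066)
E
```

```text
[0.45231496 0.14802576 0.09242558] [-3.14140883e+00  1.32182109e-04 -1.30623385e-03] [ 0.68307082 -0.12850052 -2.65607338] 7.175
```

View pics/top_pre.png

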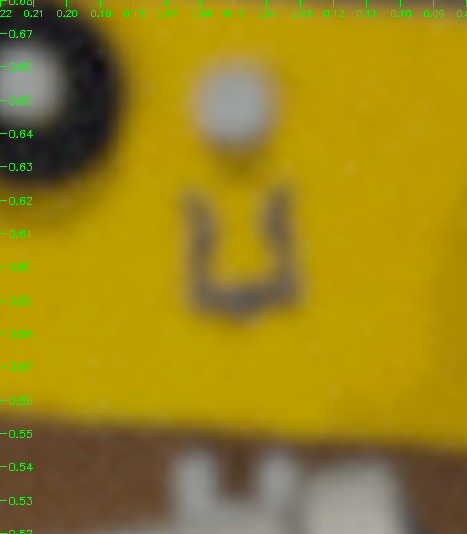

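View pics/scene_pre.png

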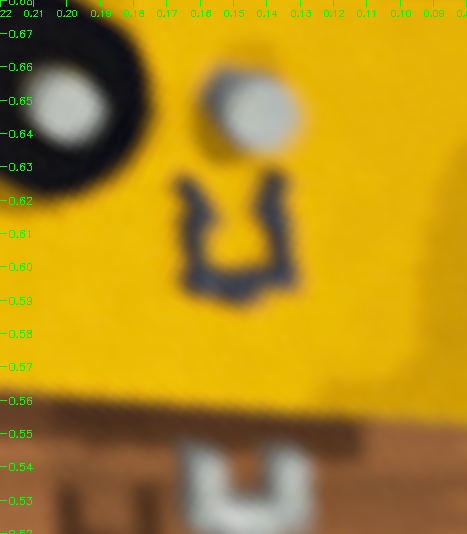

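The prong tips are at x≈0.544, which puts the blade about 92 mm ahead of the TCP. Prongs, clip hump and pin all line up at y≈0.149. I'll move over the plate and feel for its height.

```bash
python3 - <<'E'
from h import *
line_to([.480,.148,.0925],.05,f_stop=5); print(get_tcp_pos(),get_ft_force())
wait(.3); print(get_ft_force())
r=line_to([.480,.148,.0865],.008,f_stop=3); print(r,get_tcp_pos(),get_ft_force(),get_moment(),get_time())
z=get_tcp_pos()[2]
line_to([.480,.148,z+.0012],.01); wait(.3)
print(get_tcp_pos(),get_ft_force(),get_gripper_width(),get_time())
snap("pre2",(.54,.68,.10,.20),.066)
E
```

```text
[0.4797012  0.14794376 0.09235729] [-0.47481574  0.25823606 -2.70255923]
[-0.59176849 -0.69764254 -1.87501633]
True [0.47994263 0.14800361 0.08884771] [-1.25170999 -0.60249253  7.26361101] [ 0.01066539 -0.32889897 -0.05999978] 8.7917
[0.47992277 0.14799426 0.08997846] [-0.65663508  0.44747417 -2.77797467] 0.023458939328787037 9.3917
```

View pics/top_pre2.png

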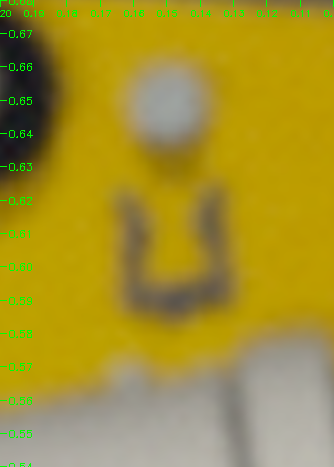

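View pics/scene_pre2.png

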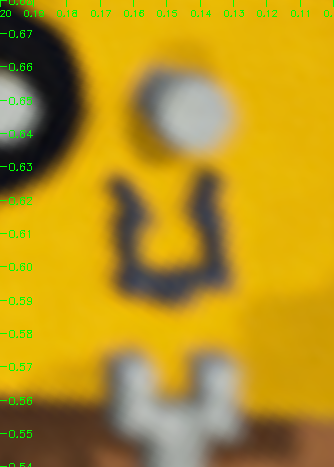

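```bash
python3 - <<'E'
from h import *
z=.0900
r=line_to([.505,.1475,z],.02,f_stop=5); wait(.2); print(r,get_tcp_pos(),get_ft_force(),get_time())
f0=get_ft_force()
r=line_to([.550,.1475,z],.006,f_stop=8); print(r,get_tcp_pos(),get_ft_force()-f0,get_time())
wait(.2); print(get_tcp_pos(),get_ft_force()-f0,f0)
snap("push1",(.54,.68,.10,.20),.066)
E
```

```text
False [0.50499264 0.14751177 0.09003077] [ 0.42070747 -0.26453206 -1.05640261] 11.0917
True [0.52749901 0.14743675 0.08945037] [-0.03698717  0.67175072  0.05576701] 15.05
[0.52746542 0.14743712 0.08936532] [-0.29116255 -0.59798431  2.12459719] [ 0.42070747 -0.26453206 -1.05640261]
```

View pics/scene_push1.png

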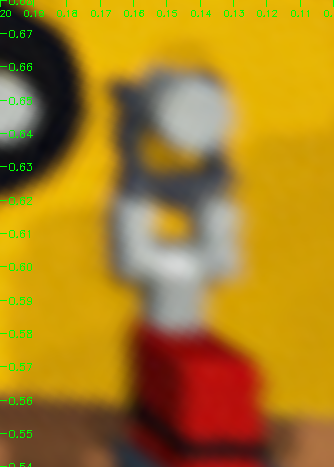

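```bash
python3 - <<'E'
from h import *
line_to([.5268,.1475,.0905],.02); wait(.2)
f0=get_ft_force(); print(get_tcp_pos(),f0)
x=.5268
for i in range(24):
    x+=.001
    r=line_to([x,.1475,.0905],.006,f_stop=9)
    f=get_ft_force()-f0; p=get_tcp_pos(); print(i,r,p.round(5),f.round(2),round(get_time(),2))
    if r or f[0]<-9: break
wait(.2); print(get_tcp_pos(),get_ft_force()-f0)
E
```

```text
[0.52669015 0.14747153 0.09042552] [-0.28552981 -0.59522882 -1.72535417]
0 False [0.52767 0.14751 0.09042] [-0.98  1.02 -0.08] 16.12
1 False [0.52809 0.14752 0.09038] [-4.62  2.06  1.8 ] 16.43
2 False [0.52842 0.14753 0.09024] [-7.88  2.55  2.67] 16.75
3 False [0.52899 0.14753 0.09006] [-8.64  2.67  0.32] 17.07
4 False [0.52985 0.14759 0.08996] [-8.64  3.1   0.08] 17.38
5 False [0.53056 0.14762 0.08994] [-9.81  4.4   2.27] 17.7
[0.53057507 0.14762893 0.08995545] [-10.67996649   3.48805551   2.30100663]
```

```bash
python3 - <<'E'
from h import *
f0=np.array([-.29,-.6,-1.73]); x=.5328
for i in range(30):
    x+=.0005
    r=line_to([x,.1475,.0905],.006,f_stop=9)
    f=get_ft_force()-f0; p=get_tcp_pos(); print(i,r,round(x,4),p.round(5),f.round(2),round(get_time(),2))
    if r or np.hypot(f[0],f[1])>15.5: break
wait(.2); print(get_tcp_pos(),get_ft_force()-f0,get_gripper_width())
snap("push2",(.54,.68,.10,.20),.066)
E
```

```text
0 False 0.5333 [0.53101 0.14765 0.08997] [-11.68   4.56   1.72] 18.15
1 False 0.5338 [0.53146 0.14765 0.08996] [-11.18   4.47   2.75] 18.4
2 False 0.5343 [0.53208 0.14766 0.08999] [-10.58   4.45   2.06] 18.65
3 False 0.5348 [0.53273 0.14764 0.08996] [-9.72  5.76  0.77] 18.9
4 False 0.5353 [0.53363 0.14767 0.09002] [-6.69  4.06 -0.21] 19.15
5 False 0.5358 [0.53438 0.14764 0.09004] [-6.24  3.57 -0.72] 19.4
6 False 0.5363 [0.53523 0.14764 0.09014] [-5.49  3.29 -1.79] 19.65
7 False 0.5368 [0.53637 0.14757 0.09034] [-3.19  2.26 -1.35] 19.9
8 False 0.5373 [0.53768 0.14747 0.09058] [-1.59  1.91 -0.95] 20.15
9 False 0.5378 [0.53815 0.14745 0.0906 ] [ 0.18  0.24 -0.25] 20.4
10 False 0.5383 [0.53847 0.14749 0.09055] [ 0.77  0.37 -0.9 ] 20.65
11 False 0.5388 [0.5389  0.14751 0.09052] [ 0.85  0.76 -0.75] 20.9
12 False 0.5393 [0.53935 0.14747 0.09051] [-0.2   1.62 -1.46] 21.15
13 False 0.5398 [0.53983 0.14751 0.09051] [-0.14  0.04 -1.42] 21.4
14 False 0.5403 [0.5404  0.1475  0.09054] [ 0.2   0.9  -0.51] 21.65
15 False 0.5408 [0.54087 0.14751 0.0905 ] [ 0.21  0.14 -0.48] 21.9
16 False 0.5413 [0.54
[... 265 characters left out ...]
[0.54335 0.14749 0.09051] [ 0.09  0.   -0.22] 23.15
21 False 0.5438 [0.54378 0.1475  0.09049] [-0.54  0.59 -0.62] 23.4
22 False 0.5443 [0.54391 0.14748 0.09044] [-2.6  -0.22  1.08] 23.65
23 False 0.5448 [0.54404 0.14748 0.09042] [-6.49  1.16  4.03] 23.9
24 False 0.5453 [0.54411 0.14748 0.09035] [-9.11  1.21  4.67] 24.15
25 False 0.5458 [0.54414 0.14747 0.09028] [-10.77   0.92   5.96] 24.4
26 False 0.5463 [0.54424 0.14743 0.09027] [-14.02   1.62   8.4 ] 24.65
27 False 0.5468 [0.54428 0.1474  0.09016] [-15.35   1.11   8.45] 24.9
28 False 0.5473 [0.54435 0.14741 0.09014] [-17.29   1.71  11.03] 25.15
[0.54434368 0.14742313 0.09014288] [-18.6879009    2.11691021  12.05688903] 0.023819347192564917
```

View pics/scene_push2.png

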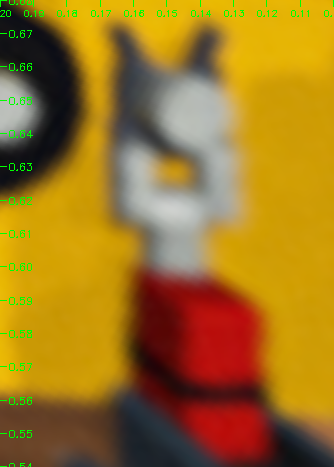

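The force rose to 11–12 N, dropped at the snap, ran free, then met a rigid stop at TCP x=0.544. The picture shows the clip around the pin with both jaws past it. I'll hold at about 20 N.

```bash
python3 - <<'E'
from h import *
f0=np.array([-.29,-.6,-1.73])
line_to([.5478,.1475,.0905],.006,f_stop=7)
for i in range(7):
    wait(.2); print((get_ft_force()-f0).round(2),get_tcp_pos().round(5),round(get_time(),2))
line_to([.542,.1475,.0905],.01); wait(.2)
print(get_ft_force()-f0,get_tcp_pos(),get_time())
E
```

```text
[-20.08   0.55  12.49] [0.54446 0.14737 0.09012] 25.9
[-20.21   1.25  12.72] [0.54447 0.14739 0.09012] 26.1
[-20.52   1.38  13.13] [0.54448 0.14739 0.09015] 26.3
[-20.47   1.32  13.57] [0.54448 0.14738 0.09012] 26.5
[-19.91   1.91  13.63] [0.54443 0.14738 0.09012] 26.7
[-20.64   0.8   13.12] [0.54444 0.14738 0.09011] 26.9
[-19.97   1.13  12.37] [0.54443 0.14739 0.09011] 27.1
[ 0.80074547  0.04415495 -1.0543962 ] [0.5420887  0.14748276 0.09049473] 28.0333
```

Horizontal force held at 20 N for 1.4 s, but 13 N of it was upward: the nose pressed on the plate and may have shared some load. I'll repeat the press slightly higher, so the force goes clearly through the clip.

```bash
python3 - <<'E'
from h import *
z=.0918
line_to([.5420,.1475,z],.01); wait(.3)
f0=get_ft_force(); print(f0)
x=.5432
for i in range(16):
    x+=.0005
    line_to([x,.1475,z],.006,f_stop=7); f=get_ft_force()-f0
    print(round(x,4),get_tcp_pos().round(5),f.round(2))
    if f[0]<-19 or np.linalg.norm(f)>24: break
for i in range(6):
    wait(.2); print((get_ft_force()-f0).round(2),get_tcp_pos().round(5),round(get_time(),2))
E
```

```text
[-0.99578984  0.89547483 -2.88912368]
0.5437 [0.54374 0.1475  0.09179] [ 0.8  -1.09  1.08]
0.5442 [0.5439  0.14747 0.09175] [-2.31 -1.41  2.87]
0.5447 [0.54405 0.14747 0.09171] [-4.4  -0.94  4.19]
0.5452 [0.5441  0.14748 0.09166] [-7.07  0.22  6.26]
0.5457 [0.54418 0.14744 0.09159] [-8.89 -0.85  6.19]
0.5462 [0.54425 0.14745 0.09158] [-11.94  -0.61   8.26]
0.5467 [0.54431 0.14745 0.09148] [-13.38  -0.24   9.81]
0.5472 [0.54443 0.1474  0.09146] [-15.85  -0.62  11.85]
0.5477 [0.54447 0.14738 0.09143] [-18.38  -0.5   13.61]
0.5482 [0.54456 0.14737 0.09137] [-20.44  -0.16  14.16]
[-20.59  -0.55  15.33] [0.54453 0.14737 0.09136] 31.5
[-20.74  -0.64  13.71] [0.54455 0.14737 0.09136] 31.7
[-19.31  -0.11  14.56] [0.54455 0.14736 0.09135] 31.9
[-20.87  -0.21  14.84] [0.54455 0.14737 0.09137] 32.1
[-20.14  -0.65  14.07] [0.54455 0.14738 0.09135] 32.3
[-20.68  -0.5   14.16] [0.54454 0.14737 0.09137] 32.5
```

Fz rises in step with Fx even when the fork is raised, so it is friction on the clip's back. The clip therefore carried about 20–25 N for more than 1.2 s. Now I'll retreat, check, and return the fork.

```bash
python3 - <<'E'
from h import *
line_to([.535,.1475,.0918],.02); line_to([.44,.1475,.093],.12)
line_to([.44,.1475,.14],.12)
snap("home",(.54,.70,.08,.22),.066)
p=[.4263,-.290]; o=ori(np.radians(-20))
move_ptp([*p,.12],o); wait(.2)
print(get_gripper_width(),get_ft_force())
line_to([*p,.045],.1)
r=line_to([*p,.0325],.015,f_stop=4); print(r,get_tcp_pos(),get_ft_force(),get_time())
E
```

```text
0.023435497420579217 [ 0.06196696 -0.39816014 -2.21856054]
True [ 0.42625586 -0.28994012  0.03318358] [0.29493532 0.2019948  7.72786436] 38.3417
```

View pics/scene_home.png

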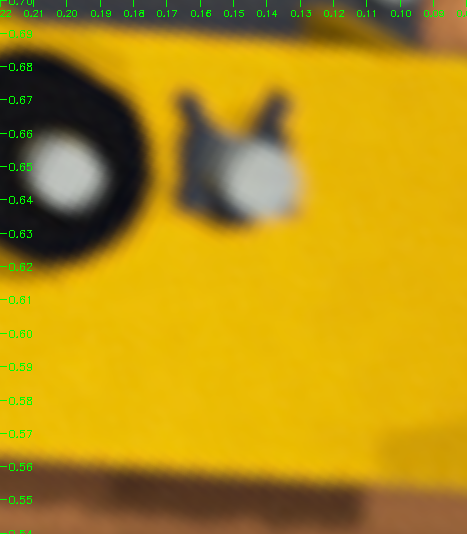

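View pics/top_home.png

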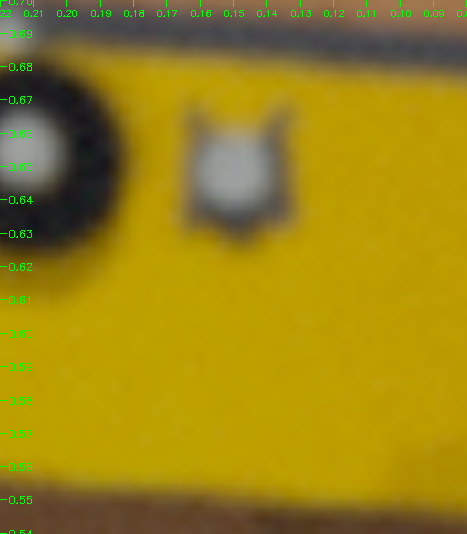

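The clip encloses the pin, with its jaw tips about 19 mm past the axis (x≈0.668), and the fork is down on the mat. I'll release it.

```bash
python3 - <<'E'
from h import *
set_gripper(.06); wait(.2)
p=[.4263,-.290]
line_to([*p,.16],.12); 
goto_joints([-1.274,0.494,1.345,0,1.302,-0.096]); wait(.3)
snap("end",(.34,.53,-.37,-.22),.034)
for n in("top","scene"):
    z=np.load(f"pics/{n}_end.npz"); P=cloud(calibration(n),z['d']); im=z['im'].astype(int)
    red=(z['d']>0)&(im[...,0]>120)&(im[...,1]<50)&(im[...,2]<60)&(P[...,0]>.2)&(P[...,0]<.8)&(np.abs(P[...,1])<.6)
    print(np.percentile(P[red],[2,50,98],axis=0).round(4).tolist())
    cv2.imwrite(f"pics/{n}_endfull.png",z['im'][:,:,::-1])
print(get_time(),get_ft_force())
E
```

```text
[[0.3754, -0.3121, 0.0276], [0.4256, -0.2876, 0.0325], [0.4695, -0.2663, 0.038]]
[[0.3793, -0.3104, 0.0281], [0.4348, -0.2878, 0.0325], [0.4785, -0.2641, 0.0356]]
42.1833 [0.17709682 0.86370306 1.18150277]
```

View pics/top_endfull.png

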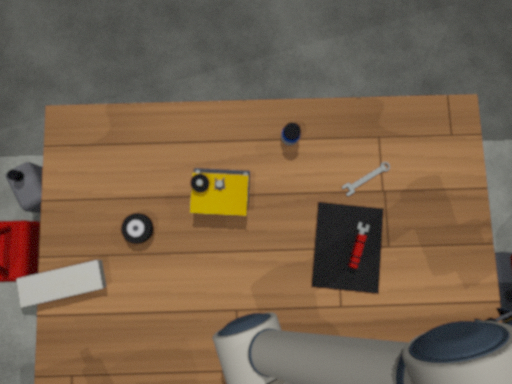

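View pics/scene_endfull.png

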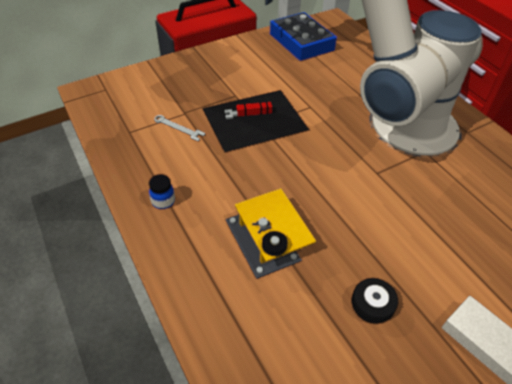

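The fork lies flat on the mat around (358,245) in the top view, with its handle top at the same height as at the start. The clip is on the pin at (219,183). The jar, wheel and wrench have not moved.

```bash
python3 -c "
from station import *
job_done(); print(get_time())"
```

```text
the job is handed in; nothing more can be done
the job is handed in; nothing more can be done
```

The clip is home on the pin, the fork is back flat on the mat and released, and I handed the job in at about 42 s of the 72 s allowed. No verdict is reported.

- **Snapping on:** The push rose to about 12 N, fell suddenly as the clip snapped in, and then met a rigid stop.
- **Proof of seating:** I pressed twice at about 20 N horizontally, for 1.2 to 1.4 s each. Both presses also showed an upward force on the tool of 13 to 15 N. I first thought the fork's nose was pushing on the plate. Repeating the press 1.3 mm higher gave the same ratio, so it is most likely friction on the clip's back. The total was then about 25 N, under the 30 N limit. The wrist sensor cannot separate the clip's share exactly.
- **Clip position:** Pictures after the retreat show the jaws closed round the pin with their tips about 19 mm past its axis, as they should be when home. The gripper stayed well away from the clip.
- **End state:** The fork handle's position matches the start to within about 2 mm and its top is at the same height. The jar, wheel and wrench look unmoved; the arm is back at its start pose, clear of everything.
- **Disagreement:** The two cameras differed by 2 to 4 mm in x at the plate edge. I relied on the contact forces for the final push, so this did not affect it.

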